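Key the whisking disc onto its drive base

ROBOT

A 6-joint arm with a two-finger parallel gripper is mounted at the origin on a cart in front of the work surface, level with it; the furniture and walls round the work are solid. World frame = base frame: x ahead of the robot, y to its left, z up, the work surface at z = 0. Lengths are in m, angles in degrees, forces in N, time in s.
With the tool pointing down it reaches from about 0.35 to 0.775 m from the base axis. Payload 5.5 kg.
Tool frame: the origin (TCP) lies at the very end of the fingers, on their centre line; the grasp point (between the pads) lies 19 mm behind it; z points along the fingers, x is the direction in which the jaws open and shut, and the axes are right-handed (so a half turn about z gives the same grasp; the last joint's range is limited). The gripper opens to 85 mm and grips with 20 to 120 N. Pads are 22 mm wide; open, the fingers measure 114 mm over their backs; the gripper's body (76 mm by 85 mm) begins 54 mm behind the grasp point. The pads swing forward as they close: fully open they stand 13 mm farther back than shut.
Start: joints at [67.976, 17.945, 2.641, 74.691, 0, 82.002], TCP at [0.139, 0.558, 0.231] pointing down, gripper open.
Joint ranges: [-158.12, 158.12], [-49.38, 96.58], [-58.88, 72.47], [-126.05, 133.96], [-84.25, 85.87], [-180, 180]. Speed limits (degrees/s): [147.25, 147.25, 180, 180, 180, 180].

INTERFACE

Orientations are given as a 3x3 rotation matrix whose columns are the frame's x, y, z axes.
In Python, from cell import bot gives the robot as it stands.
- The arm moves only by the tool play_rows, never from a script. Its argument "increments" is a list that holds one entry, the list of rows, each a list of 5 numbers: the closure, from 0 (fully open) to 1 (shut), then the shift along the tool's x, y, z in mm, then the turn about the tool's z in rad. In form: [[[hand, dx, dy, dz, yaw], ...]]. A call has 1 to 20 rows; each row is the pose to reach, as a shift and turn from the pose measured when the call began, along the tool's axes at that moment; what a row does not reach only later rows make up. A row lasts 1/12 s, in which the tool goes at most 41.7 mm and 7.16 degrees, less where a joint would pass 70% of its speed; a pose out of reach is approached as far as the arm can. A call with a gripper value outside its range is refused whole. The fingers move at their own pace and stop on an object; "force" is the grip in N (left out, the last holds). Time passes only in rows, so rows that repeat a pose let the fingers close. It gives the time, the measured TCP pose, the force and the opening at its end, in the units of the state.
- bot.get_obs(): the state, without advancing time (a new reading comes with each control period).
- bot.capture(name): name is "scene" or "top" or "wrist"; returns (picture, depth): 384x512x3 uint8, red, green, blue; 384x512 float32, m along the optical axis (not along the pixel's ray), 0 where there is no reading.
- bot.calibration(name): a dict with "fov_y" (degrees; the focal length in pixels is half the picture's height over the tangent of half this angle, whatever the lens; pixels are square), "cx", "cy" (the principal point, pixels), "k1" (the pictures are not rectified: a ray, as slopes to the right and down, at radius r is drawn at 1 + k1 r^2 times it, then the intrinsics apply), "rvec" (rotation vector, rad) and "tvec" (3), from world to camera coordinates, as OpenCV has them. Camera axes: x right, y down, z forward; pixel columns grow to the right and rows downward; lengths in m; the calibration is good to about 2 mm. A picture is of the moment at which its call begins: read the wrist's pose just before it. calibration takes no time and is no camera call; for the wrist camera it gives the pose at the moment of the call.
- bot.close_job(): hands the job in, once; it reports no verdict.
The state is a dict: "t": time; "joint_positions": joint angles; "joint_vel": joint speeds; "effort": joint torques, N m; "position": TCP position; "eef_rot": TCP orientation; "ft_force": force on the tool from outside, world axes, zero at the start; "torque": the same for the moment, N m; "width": finger opening in m.
Only numpy, scipy, OpenCV 4.12 (cv2) and the standard library are available. Lean on these libraries where they do the work, as an engineer would, in place of code of your own. Each camera call takes 0.05 s, during which the arm holds its last target.

TASK

The whisking disc stands loosely on the spindle of the food processor's drive base. Push it round with a fingertip until the notch in its rim lies over the steel key on the base, then press the disc down until it is fully home. Turn and press only: do not lift the disc off, and leave the honey jar, the salt shaker and the teaspoon where they are.

Things in the scene. Friction and masses are not known exactly. Their poses are not given: they have to be found in the camera images.
- drive_base: Grey round drive base of a food processor, fixed, 174 mm across, 40 mm high; origin at the centre of its underside, z up, +x toward its steel key. Stands turned at random, key (with a black dial below it) roughly toward the robot. A steel spindle (14 mm thick, to 68 mm above the worktop) stands at its centre, under the disc's hub.
- key (a point): Point on top of the steel key, 60 mm from the spindle axis. The key is a bar 10 mm wide lying radially, 56 to 78 mm from the axis, 8 mm proud of the base's top; its outer end shows beyond the disc's rim. Unless it lies in the notch it keeps the disc up; a disc pressed there only tips onto the key by up to 4 degrees and can still be turned.
- disc: White plastic whisking disc, loose, about 150 g, 130 mm across, plate 8 mm thick; origin at the centre of its underside, +x toward its notch, z up. Turns freely both ways on the spindle, with slight friction; starts 40 to 180 degrees from the key, its underside 10 mm above the base's top. Home, its underside lies on the base's top and the key is flush with the plate's top.
- notch (a point): Point in the disc's rim notch, 60 mm from the axis, level with the plate's top. The notch is 16 mm wide, open at the rim, and reaches in to 51 mm from the axis; about 2.5 degrees of play either way about the key.
- hub_top (a point): Centre of the flat top of the disc's round hub, 36 mm across, 40 mm above the plate's underside (90 mm above the worktop at the start, 80 mm when home): the place to press.
- vane_a (a point): Mid-height point on one of the disc's two upright vanes, 40 mm from the axis along the disc's +y. Each vane is a flat radial wall 6 mm thick, from 20 to 54 mm from the axis, 24 mm high above the plate's top. Push on its flat side to turn the disc.
- vane_b (a point): The same on the other, equal vane, along the disc's -y.
- collar (a joint): Stiff black rubber collar, 60 mm across, under the disc, that holds it up; 0 m at the start, 0.010 m when the disc is home. It slides down under a press of about 4 to 6 N on the disc and stays where it is left; it has no spring.
- honey_jar: Bystander: honey jar with a grey lid, 66x72x102 mm, origin at the centre of its underside; to the left of the base.
- salt_shaker: Bystander: grey and white salt shaker, 44x44x90 mm, origin at the centre of its underside; to the right of the base.
- teaspoon: Bystander: steel teaspoon lying flat, 137x28x13 mm, origin at the centre of its underside; to the left of the base, near the front edge.
There are look-alikes about, which are no part of the job. Of the things shaped like the disc, the white one is meant.

How it is judged:
By the outcome, as a careful person would: the job done as asked, in the order asked, and still so for the second after the job is handed in, with the robot touching nothing.
It also fails if it takes over 48 s, if anything falls off the work surface, if the arm or the gripper's body presses on something with over 40 N, if the wrist force passes 120 N, or if a joint passes its speed limit or range.

## Working session

There is one attempt and no reset: what is moved stays moved. The work goes in short steps, Python scripts to look and compute and a tool call to move; the robot and the scene stay as the last step left them, time stands still between calls to the robot, and variables do not carry over. Pictures are saved under pics/ and viewed, and the job is handed in when it is done.

Besides the shell and the picture viewer there is one more tool, called as name([rows], argument=value, ...), one row to a line, values as JSON. play_rows: Moves the arm, as the interface text tells. Its arguments: {"type":"object","properties":{"increments":{"type":"array","items":{"type":"array","items":{"type":"array","items":{"type":"number"}}}},"force":{"type":"number"}},"required":["increments"]}

```bash
ls; mkdir -p pics
python3 - <<'E'
from cell import bot
import cv2,numpy as np
o=bot.get_obs();print(o)
for n in("scene","top"):
    p,d=bot.capture(n);cv2.imwrite(f"pics/{n}0.png",p[:,:,::-1]);np.savez(f"pics/{n}0.npz",p=p,d=d);print(n,bot.calibration(n))
E
```

```text
pics
{'t': 0.0, 'joint_positions': array([ 6.79747469e+01,  1.79898845e+01,  2.57658025e+00,  7.46915021e+01,
       -1.59234893e-04,  8.20011838e+01]), 'joint_vel': array([ 0.09727957,  0.006758  , -0.12010619, -0.02834142,  0.11700847,
       -0.05404467]), 'effort': array([-1.64051335e-04, -4.80620170e+01,  2.98536479e+01,  1.92919612e-02,
        1.59470223e-04,  6.96260543e-06]), 'position': array([0.13917849, 0.55736464, 0.23041519]), 'eef_rot': array([[ 2.42368953e-01,  9.70183912e-01, -6.83407231e-04],
       [ 9.70182461e-01, -2.42369786e-01, -1.69675897e-03],
       [-1.81180552e-03, -2.51788014e-04, -9.99998327e-01]]), 'ft_force': array([-0.12979468, -0.31807206, -0.62234566]), 'torque': array([-0.04355925, -0.00275169,  0.02116793]), 'width': 0.08543440618575818}
scene {'fov_y': 53.49602689836245, 'cx': 248.41758789521577, 'cy': 187.27197640275006, 'k1': 0.010530655520446077, 'rvec': array([ 2.16127941, -0.95992194,  0.39414968]), 'tvec': array([-0.28499463,  0.34280382,  1.00633517])}
top {'fov_y': 48.73609877300982, 'cx': 253.82747275443273, 'cy': 189.61832967558863, 'k1': -0.15156309384688815, 'rvec': array([ 2.15336491, -2.14473153,  0.14573639]), 'tvec': array([0.10275842, 0.5227102 , 1.45364153])}
```

View pics/scene0.png

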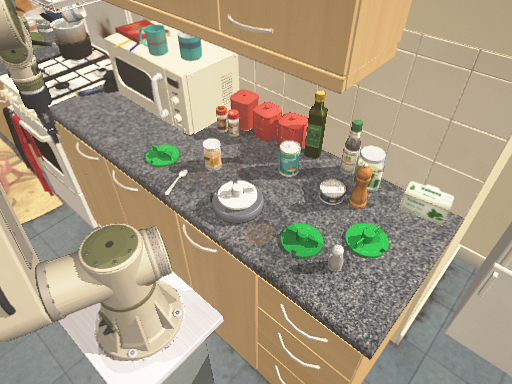

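View pics/top0.png

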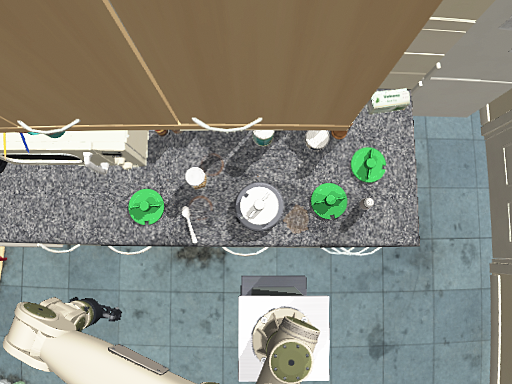

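The white disc is at about (238,198) in the scene view and (260,206) in the top view. I'll zoom in and measure its position.

```bash
cat > h.py <<'E'
import numpy as np,cv2
from cell import bot
def K(c):
    f=192/np.tan(np.radians(c['fov_y']/2)); return f
def proj(c,P):
    R=cv2.Rodrigues(c['rvec'])[0];q=np.atleast_2d(P)@R.T+c['tvec'];s=q[:,:2]/q[:,2:];r2=(s**2).sum(1,keepdims=True)
    return s*(1+c['k1']*r2)*K(c)+[c['cx'],c['cy']]
def ray(c,uv):
    d=(np.atleast_2d(uv).astype(float)-[c['cx'],c['cy']])/K(c);s=d.copy()
    for _ in range(20): s=d/(1+c['k1']*(s**2).sum(1,keepdims=True))
    R=cv2.Rodrigues(c['rvec'])[0]
    return -R.T@c['tvec'],np.c_[s,np.ones(len(s))]@R
def onplane(c,uv,z):
    o,d=ray(c,uv);return o+d*((z-o[2])/d[:,2])[:,None]
def cloud(c,dep):
    v,u=np.mgrid[:384,:512];o,d=ray(c,np.c_[u.ravel(),v.ravel()])
    return (o+d*dep.reshape(-1,1)).reshape(384,512,3)
E
python3 - <<'E'
from h import *
for n,(u,v,w) in dict(scene=(195,165,90),top=(220,170,80)).items():
    z=np.load(f"pics/{n}0.npz");p=z['p'];d=z['d'];c=bot.calibration(n)
    cv2.imwrite(f"pics/{n}0z.png",cv2.resize(p[v:v+w-10,u:u+w,::-1],None,fx=8,fy=8,interpolation=cv2.INTER_CUBIC)[:600,:800])
    C=cloud(c,d)
    hsv=cv2.cvtColor(p,cv2.COLOR_RGB2HSV)
    m=((hsv[...,1]<40)&(hsv[...,2]>190)&(d>0)).astype(np.uint8)
    k,l,s,ce=cv2.connectedComponentsWithStats(m)
    i=l[{'scene':195,'top':206}[n],{'scene':238,'top':262}[n]]
    print(n,i,s[i],ce[i])
    q=C[l==i];print(q.min(0),q.max(0),np.histogram(q[:,2],bins=np.arange(0.04,.1,.005)))
    pl=q[abs(q[:,2]-.058)<.004]; print('plate',len(pl),(pl.max(0)+pl.min(0))/2)
    hb=q[q[:,2]>.087]; print('hub',len(hb),hb.mean(0) if len(hb) else '')
E
```

```text
scene 125 [218 180  39  29 797] [238.18695107 194.47176913]
[ 0.3969306   0.02140901 -0.00379387] [0.57810357 0.20285376 0.09336735] (array([  6,   0,  13, 382, 205,  23,  21,  29,  38,  25,  45]), array([0.04 , 0.045, 0.05 , 0.055, 0.06 , 0.065, 0.07 , 0.075, 0.08 ,
       0.085, 0.09 , 0.095]))
plate 542 [0.46532405 0.0876103  0.05805007]
hub 65 [0.46337093 0.08543861 0.09075181]
top 189 [ 240  186   39   39 1100] [259.21181818 205.13272727]
[0.40069597 0.02009376 0.03486466] [0.53450048 0.15234734 0.09601132] (array([ 24,  12,  93, 505, 307,  28,   2,   6,  26,  23,  57]), array([0.04 , 0.045, 0.05 , 0.055, 0.06 , 0.065, 0.07 , 0.075, 0.08 ,
       0.085, 0.09 , 0.095]))
plate 721 [0.46619897 0.08853027 0.05800183]
hub 75 [0.46691597 0.08840073 0.09164524]
```

View pics/scene0z.png

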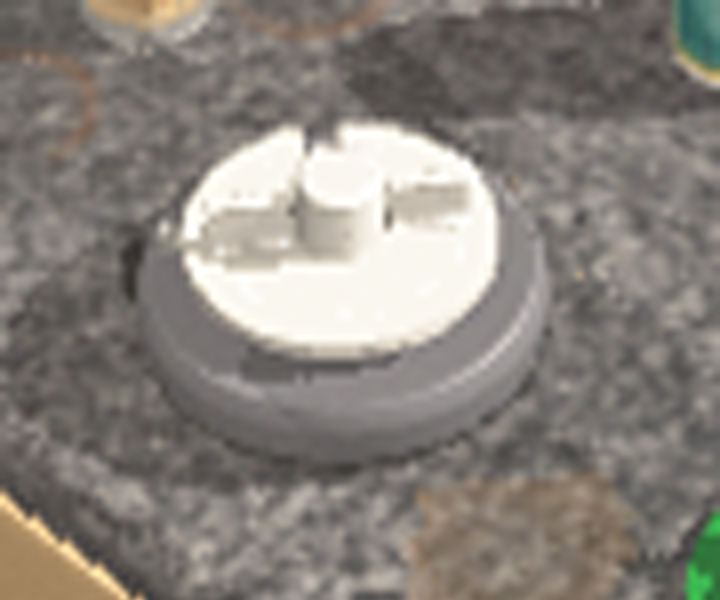

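View pics/top0z.png

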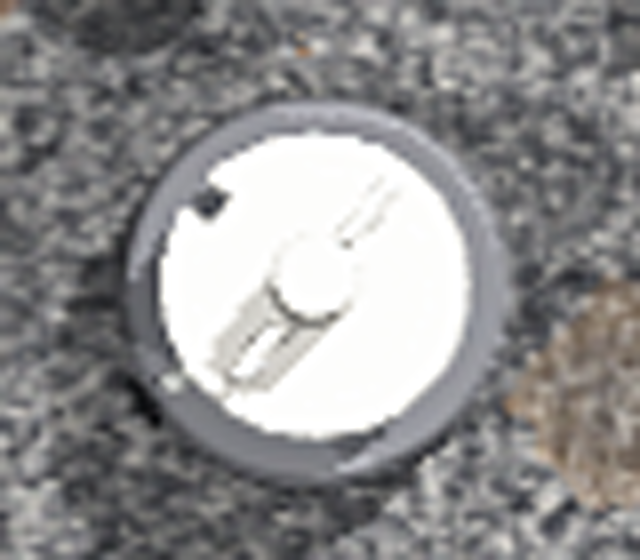

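Run:
```python
from h import *
ct=bot.calibration("top");cs=bot.calibration("scene")
C=np.array([.4660,.0880])
for nm,c,uv,z in [("notch",ct,(246.2,195.2),.054),("key",ct,(241.5,217.7),.048),("notch",cs,(235,182.5),.056),("key",cs,(217,194.3),.048),("spindle",ct,(220+315/8,170+277/8),.09),("spindle",cs,(195+342/8,165+172/8),.09)]:
    q=onplane(c,uv,z)[0];v=q[:2]-C;print(nm,q,np.hypot(*v),np.degrees(np.arctan2(v[1],v[0])))
# base ellipse from top
o=bot.get_obs();print(o['position'])
for n in ("wrist",):
    p,d=bot.capture(n);cv2.imwrite("pics/w0.png",p[:,:,::-1]);print(bot.calibration(n))
    c=bot.calibration(n);R=cv2.Rodrigues(c['rvec'])[0];print('cam pos',-R.T@c['tvec'],'axis',R[2])
```

```text
notch [0.50018492 0.13116822 0.054     ] 0.055064545275001875 51.624290082739925
key [0.42246555 0.14704238 0.048     ] 0.0733570169799694 126.4029258952329
notch [0.50058417 0.13249053 0.056     ] 0.056351325580134885 52.140730108123954
key [0.42508239 0.1434667  0.048     ] 0.0689260863153782 126.41608071822135
spindle [0.46384363 0.085812   0.09      ] 0.003072013753749039 -134.58289601333303
spindle [0.46717516 0.08616029 0.09      ] 0.002183008473970366 -57.43045809214967
[0.13921383 0.55742531 0.23048279]
{'fov_y': 58.63763019354015, 'cx': 259.46480786564075, 'cy': 195.8967638234362, 'k1': -0.10171082166174611, 'rvec': array([-2.29420133, -1.78890441, -0.25267398]), 'tvec': array([-0.57443048, -0.03527552,  0.37875153])}
cam pos [0.07109692 0.57452337 0.37354462] axis [ 0.26883836 -0.06782228 -0.9607945 ]
```

View pics/w0.png

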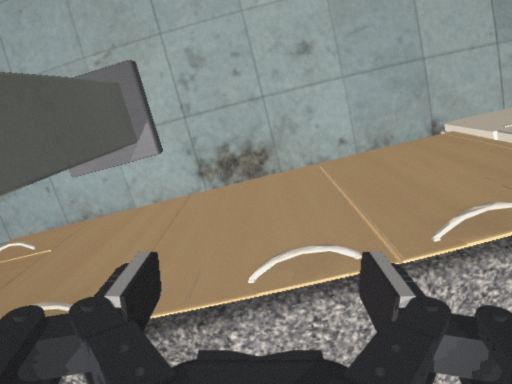

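play_rows([
  [[0.5, -40, 43, 0, 0.1], [1, -80, 86, 5, 0.2], [1, -115, 123, 10, 0.3], [1, -145, 155, 15, 0.419], [1, -175, 187, 20, 0.419], [1, -205, 220, 25, 0.419], [1, -235, 252, 30, 0.419], [1, -265, 284, 30, 0.419], [1, -295, 316, 30, 0.419], [1, -320, 343, 30, 0.419], [1, -340, 364, 30, 0.419], [1, -351, 376, 30, 0.419], [1, -351, 376, 30, 0.419], [1, -351, 376, 30, 0.419], [1, -351, 376, 30, 0.419]],
])

```text
t: 1.4
position: [0.4189, 0.125, 0.2007]
eef_rot: [[0.618, 0.786, -0.002], [0.786, -0.618, -0.001], [-0.002, -0.001, -1.0]]
ft_force: [0.0, -0.1, -0.2]
width: 0.0001
```

Run:
```python
from h import *
o=bot.get_obs();print(o['t'],o['position'],o['eef_rot'],o['width'])
c=bot.calibration("wrist");p,d=bot.capture("wrist");cv2.imwrite("pics/w1.png",cv2.resize(p[:,:,::-1],None,fx=1.5,fy=1.5));np.savez("pics/w1.npz",p=p,d=d,**c)
```

```text
1.4 [0.41893072 0.12501969 0.20069495] [[ 6.18302001e-01  7.85938979e-01 -1.59884562e-03]
 [ 7.85938525e-01 -6.18303766e-01 -1.04303644e-03]
 [-1.80833526e-03 -6.11682853e-04 -9.99998178e-01]] 5.931828403345351e-05
```

View pics/w1.png

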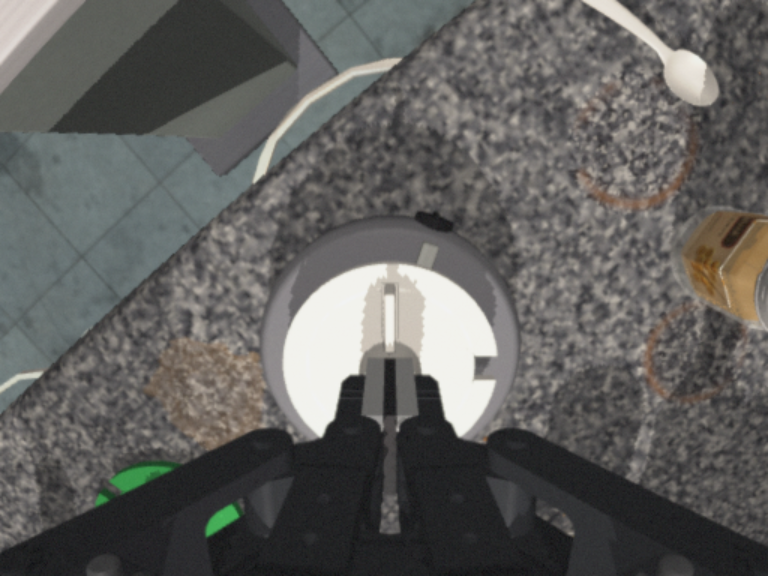

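The wrist view shows the key at (428,255), the near vane along x≈390, and the notch at (487,368), with the dial at (435,221) beside the key. Next I'll work out their angles.

Run:
```python
from h import *
z=np.load("pics/w1.npz");c={k:z[k] for k in('fov_y','cx','cy','k1','rvec','tvec')}
p=z['p'];hsv=cv2.cvtColor(p,cv2.COLOR_RGB2HSV)
# rim of plate: left and upper boundary points of white, viewed at top edge z=.058
m=((hsv[...,2]>200)&(hsv[...,1]<40)).astype(np.uint8)
k,l,s,ce=cv2.connectedComponentsWithStats(m);i=l[int(320/1.5),int(310/1.5)];m=(l==i).astype(np.uint8)
cn=max(cv2.findContours(m,cv2.RETR_EXTERNAL,cv2.CHAIN_APPROX_NONE)[0],key=len)[:,0,:]
q=onplane(c,cn,.058)[:,:2]
C=np.array([.466,.087])
from scipy.optimize import least_squares
sel=abs(np.hypot(*(q-C).T)-.065)<.005
r=least_squares(lambda x:np.hypot(*(q[sel]-x[:2]).T)-x[2],[*C,.065],loss='soft_l1',f_scale=.0005);print(r.x,sel.sum())
C=r.x[:2]
for nm,uv,h in[("notch in mid",(474,368),.058),("notch out mid",(494,366),.058),("key in",(424,264),.048),("key out",(432,245),.048),("vane out",(390.5,285),.082),("vane in",(390,348),.082)]:
    w=onplane(c,np.array(uv)/1.5,h)[0];v=w[:2]-C;print(nm,w,np.hypot(*v),np.degrees(np.arctan2(v[1],v[0])))
```

```text
[0.46523738 0.08849956 0.06473638] 293
notch in mid [0.4970393  0.12883754 0.058     ] 0.051366476277826804 51.74823286118302
notch out mid [0.50359322 0.1391712  0.058     ] 0.06355144553859585 52.87614486264331
key in [0.42888396 0.14312719 0.048     ] 0.06561821179609814 123.64284646390418
key out [0.42272123 0.15369888 0.048     ] 0.07783685042693049 123.10816840441586
vane out [0.41950134 0.12526364 0.082     ] 0.05868034479621427 141.2065729253149
vane in [0.44741442 0.1029203  0.082     ] 0.02292631184605477 141.02332372883723
```

play_rows([
  [[1, 27, 19, 10, 0], [1, 27, 19, 45, 0], [1, 27, 19, 80, 0], [1, 27, 19, 110, 0], [1, 27, 19, 130, 0], [1, 27, 19, 137, 0], [1, 27, 19, 137, 0], [1, 27, 19, 137, 0]],
])

```text
t: 2.12
position: [0.4496, 0.1362, 0.0643]
eef_rot: [[0.615, 0.788, -0.002], [0.788, -0.615, -0.001], [-0.002, -0.001, -1.0]]
ft_force: [0.1, 0.4, -0.8]
width: -0.0003
```

Run:
```python
from h import *
c=bot.calibration("wrist");p,d=bot.capture("wrist");cv2.imwrite("pics/w2.png",cv2.resize(p[:,:,::-1],None,fx=1.5,fy=1.5))
```

```text
(no output)
```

View pics/w2.png

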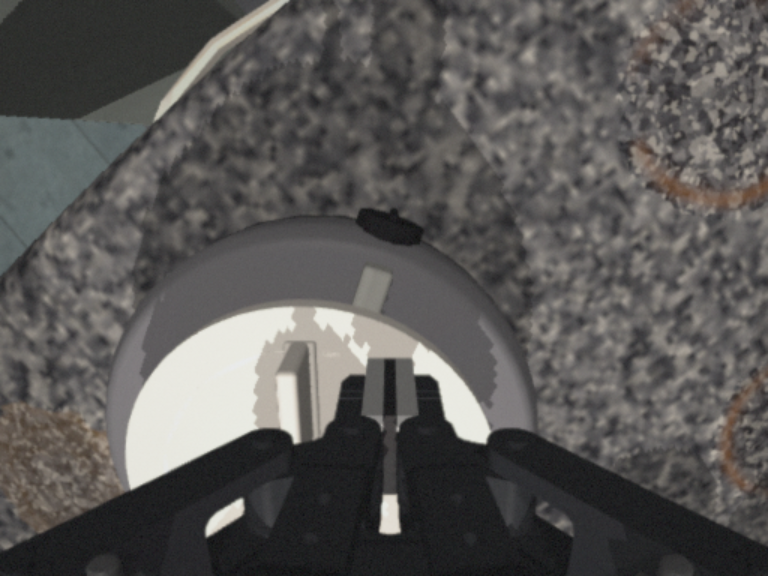

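play_rows([
  [[1, -4, 0, 0, 0], [1, -8, 0, 0, 0], [1, -11, 0, 0, 0], [1, -13, 0, 0, 0], [1, -15, 0, 0, 0], [1, -15, 0, 0, 0]],
])

```text
t: 2.67
position: [0.4412, 0.1238, 0.0653]
eef_rot: [[0.616, 0.788, 0.001], [0.788, -0.616, -0.001], [-0.0, 0.001, -1.0]]
ft_force: [0.6, -0.3, 0.5]
width: -0.0002
```

```bash
cat > arc.py <<'E'
from h import *
import sys
def arc(phis):
    o=bot.get_obs();P=o['position'];R=o['eef_rot'];C=np.array([.4652,.0885])
    for f in phis:
        a=np.radians(f);r=P[:2]-C;q=C+[np.cos(a)*r[0]-np.sin(a)*r[1],np.sin(a)*r[0]+np.cos(a)*r[1]]
        w=R.T@np.r_[q-P[:2],0.];print(f,np.round(w*1000,1),round(-a,3))
E
python3 - <<'E'
from arc import *
o=bot.get_obs();print(o['position'],o['ft_force'])
arc(range(3,61,3))
p,d=bot.capture("wrist");cv2.imwrite("pics/w3.png",p[:,:,::-1])
E
```

```text
[0.44120907 0.12381161 0.06531244] [ 0.59677507 -0.29434646  0.4597925 ]
3 [-2.1 -0.6 -0. ] -0.052
6 [-4.3 -1.1 -0. ] -0.105
9 [-6.5 -1.5 -0. ] -0.157
12 [-8.7 -1.8 -0. ] -0.209
15 [-11.  -2.  -0.] -0.262
18 [-13.2  -2.   -0. ] -0.314
21 [-15.4  -2.    0. ] -0.367
24 [-17.7  -1.8   0. ] -0.419
27 [-19.9  -1.5   0. ] -0.471
30 [-22.1  -1.1   0. ] -0.524
33 [-24.2  -0.5   0. ] -0.576
36 [-26.4   0.1   0. ] -0.628
39 [-28.5   0.9   0. ] -0.681
42 [-30.5   1.7   0. ] -0.733
45 [-32.6   2.7   0. ] -0.785
48 [-34.5   3.8   0. ] -0.838
51 [-36.4   4.9   0. ] -0.89
54 [-38.3   6.2   0. ] -0.942
57 [-40.    7.6   0. ] -0.995
60 [-41.7   9.    0. ] -1.047
```

View pics/w3.png

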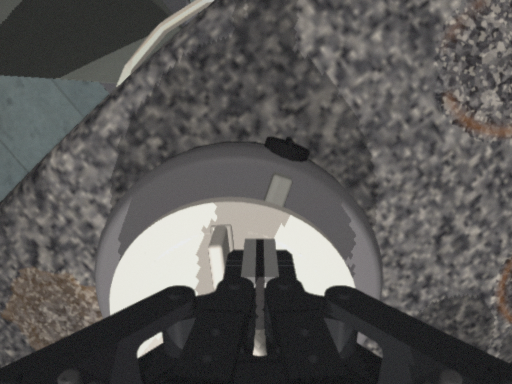

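play_rows([
  [[1, -2.1, -0.6, 0, -0.052], [1, -4.3, -1.1, 0, -0.105], [1, -6.5, -1.5, 0, -0.157], [1, -8.7, -1.8, 0, -0.209], [1, -11, -2, 0, -0.262], [1, -13.2, -2, 0, -0.314], [1, -15.4, -2, 0, -0.367], [1, -17.7, -1.8, 0, -0.419], [1, -19.9, -1.5, 0, -0.471], [1, -22.1, -1.1, 0, -0.524], [1, -24.2, -0.5, 0, -0.576], [1, -26.4, 0.1, 0, -0.628], [1, -28.5, 0.9, 0, -0.681], [1, -30.5, 1.7, 0, -0.733], [1, -32.6, 2.7, 0, -0.785], [1, -34.5, 3.8, 0, -0.838], [1, -36.4, 4.9, 0, -0.89], [1, -38.3, 6.2, 0, -0.942], [1, -40, 7.6, 0, -0.995], [1, -40, 7.6, 0, -0.995]],
])

```text
t: 4.38
position: [0.4225, 0.0875, 0.0651]
eef_rot: [[-0.326, 0.945, 0.0], [0.945, 0.326, -0.001], [-0.001, -0.0, -1.0]]
ft_force: [-0.1, -0.0, 0.3]
width: -0.0001
```

Run:
```python
from arc import *
o=bot.get_obs();print(o['position'],o['ft_force'])
arc(range(1,20,1))
c=bot.calibration("wrist");p,d=bot.capture("wrist");cv2.imwrite("pics/w4.png",cv2.resize(p[:,:,::-1],None,fx=1.5,fy=1.5));np.savez("pics/w4.npz",p=p,d=d,**c)
```

```text
[0.42253447 0.08747217 0.06513373] [-0.07158827 -0.00881848  0.25868564]
1 [-0.7 -0.2  0. ] -0.017
2 [-1.4 -0.4  0. ] -0.035
3 [-2.1 -0.6  0. ] -0.052
4 [-2.9 -0.8  0. ] -0.07
5 [-3.6 -1.   0. ] -0.087
6 [-4.3 -1.1  0. ] -0.105
7 [-5.1 -1.3  0. ] -0.122
8 [-5.8 -1.4  0. ] -0.14
9 [-6.5 -1.5  0. ] -0.157
10 [-7.3 -1.6  0. ] -0.175
11 [-8.  -1.7  0. ] -0.192
12 [-8.7 -1.8  0. ] -0.209
13 [-9.5 -1.9  0. ] -0.227
14 [-10.2  -1.9   0. ] -0.244
15 [-11.  -2.   0.] -0.262
16 [-11.7  -2.    0. ] -0.279
17 [-12.5  -2.    0. ] -0.297
18 [-13.2  -2.    0. ] -0.314
19 [-13.9  -2.    0. ] -0.332
```

View pics/w4.png

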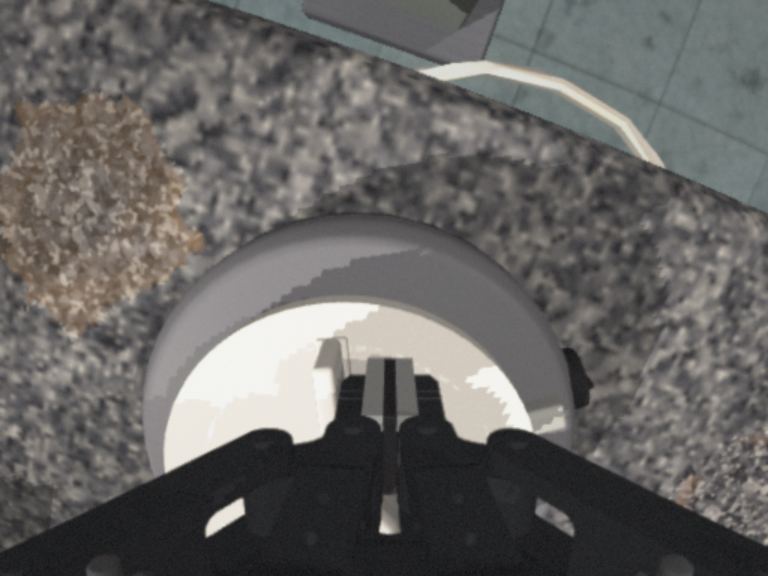

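play_rows([
  [[1, -2.1, -0.6, 0, -0.052], [1, -4.3, -1.1, 0, -0.105], [1, -5.8, -1.4, 0, -0.14], [1, -7.3, -1.6, 0, -0.175], [1, -8.7, -1.8, 0, -0.209], [1, -9.5, -1.9, 0, -0.227], [1, -9.5, -1.9, 0, -0.227], [1, 6, -2, 0, -0.227], [1, 6, -2, -35, -0.227], [1, 0, -20, -70, -0.227], [1, 0, -45, -105, -0.227], [1, 0, -60, -135, -0.227], [1, 0, -60, -135, -0.227], [1, 0, -60, -135, -0.227]],
])

```text
t: 5.6
position: [0.3667, 0.0681, 0.2021]
eef_rot: [[-0.527, 0.85, 0.005], [0.85, 0.527, -0.001], [-0.004, 0.004, -1.0]]
ft_force: [-0.1, 0.9, -0.0]
width: 0.0002
```

Run:
```python
from arc import *
c=bot.calibration("wrist");p,d=bot.capture("wrist");cv2.imwrite("pics/w5.png",cv2.resize(p[:,:,::-1],None,fx=1.5,fy=1.5));np.savez("pics/w5.npz",p=p,d=d,**c)
```

```text
(no output)
```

View pics/w5.png

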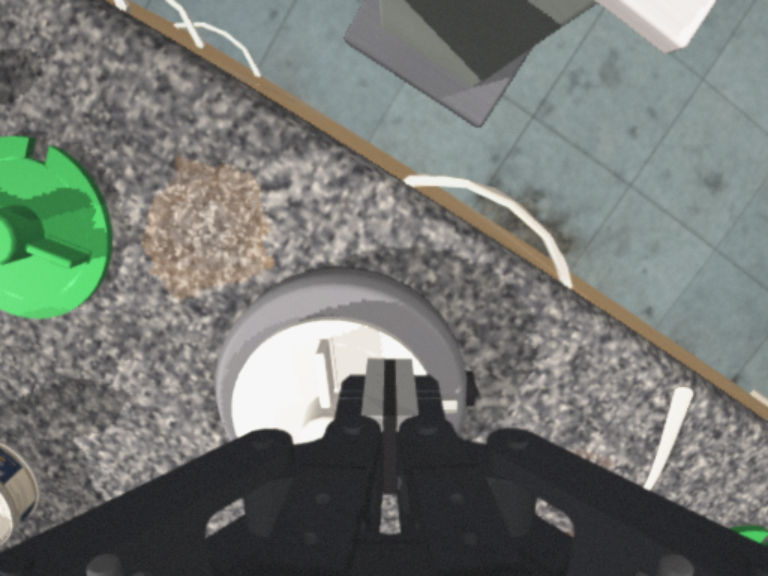

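play_rows([
  [[1, -30, 0, 0, 0], [1, -40, 0, 0, 0], [1, -40, 0, 0, 0], [1, -40, 0, 0, 0]],
])

```text
t: 5.98
position: [0.3868, 0.0341, 0.1995]
eef_rot: [[-0.526, 0.851, -0.001], [0.851, 0.526, -0.0], [0.0, -0.001, -1.0]]
ft_force: [-0.4, 0.4, -0.2]
width: 0.0001
```

Run:
```python
from arc import *
c=bot.calibration("wrist");p,d=bot.capture("wrist");cv2.imwrite("pics/w6.png",cv2.resize(p[150:350,150:400,::-1],None,fx=3,fy=3,interpolation=cv2.INTER_CUBIC));np.savez("pics/w6.npz",p=p,d=d,**c)
```

```text
(no output)
```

View pics/w6.png

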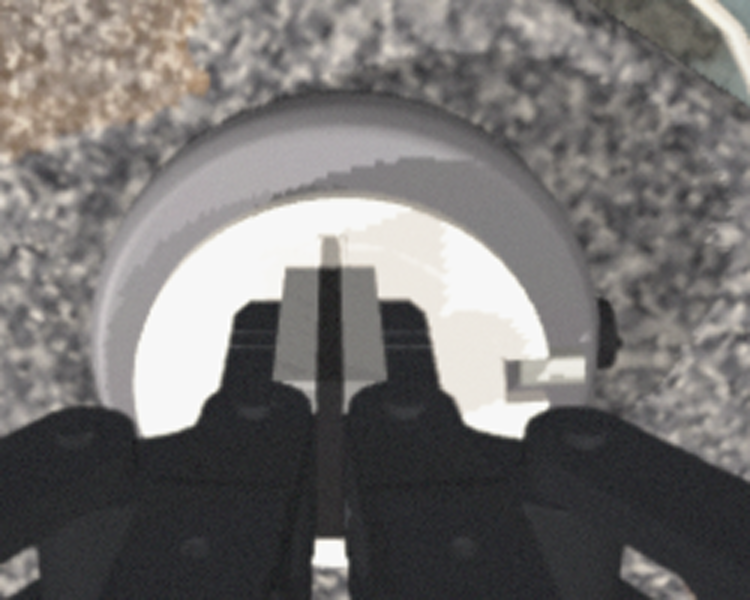

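Run:
```python
from h import *
z=np.load("pics/w6.npz");c={k:z[k] for k in('fov_y','cx','cy','k1','rvec','tvec')}
p=z['p'];cv2.imwrite("pics/w6z.png",cv2.resize(p[255:295,310:370,::-1],None,fx=12,fy=12,interpolation=cv2.INTER_CUBIC))
C=np.array([.4652,.0885])
print('q')
hsv=cv2.cvtColor(p,cv2.COLOR_RGB2HSV)
m=((hsv[...,2]>180)&(hsv[...,1]<40)).astype(np.uint8)
k,l,s,ce=cv2.connectedComponentsWithStats(m);i=l[230,245];m=(l==i).astype(np.uint8)
cn=max(cv2.findContours(m,cv2.RETR_EXTERNAL,cv2.CHAIN_APPROX_NONE)[0],key=len)[:,0,:]
q=onplane(c,cn,.058)[:,:2]
from scipy.optimize import least_squares
sel=abs(np.hypot(*(q-C).T)-.065)<.004
r=least_squares(lambda x:np.hypot(*(q[sel]-x[:2]).T)-.065,C,loss='soft_l1',f_scale=.0005);print(r.x,sel.sum());np.save('C6.npy',r.x);C=r.x
def A(nm,x,y,h):
    w=onplane(c,(150+x/3,150+y/3),h)[0];v=w[:2]-C;print(nm,w,np.hypot(*v),np.degrees(np.arctan2(v[1],v[0])))
A('n in up',505,360,.058);A('n in lo',505,401,.058);A('n mid',505,380.5,.058);A('key out mid',585,370.5,.048);A('key out u',585,357,.048);A('key out l',585,384,.048)
A('vane',331,250,.082)
```

```text
q
[0.46555875 0.08685293] 226
n in up [0.42944238 0.12464712 0.058     ] 0.05227612231944838 133.69956602372125
n in lo [0.44137974 0.13294971 0.058     ] 0.05205322030078755 117.6782297703534
n mid [0.43536538 0.12876369 0.058     ] 0.05165414778299938 125.76974984630674
key out mid [0.42272792 0.15373296 0.048     ] 0.07941925815151993 122.6360197116218
key out u [0.41875796 0.15082283 0.048     ] 0.07926198178361225 126.18943867000837
key out l [0.42673729 0.15667598 0.048     ] 0.07988970092387254 119.07396014909382
vane [0.41791483 0.05393815 0.082     ] 0.057907906119935224 -145.3613587588468
```

View pics/w6z.png

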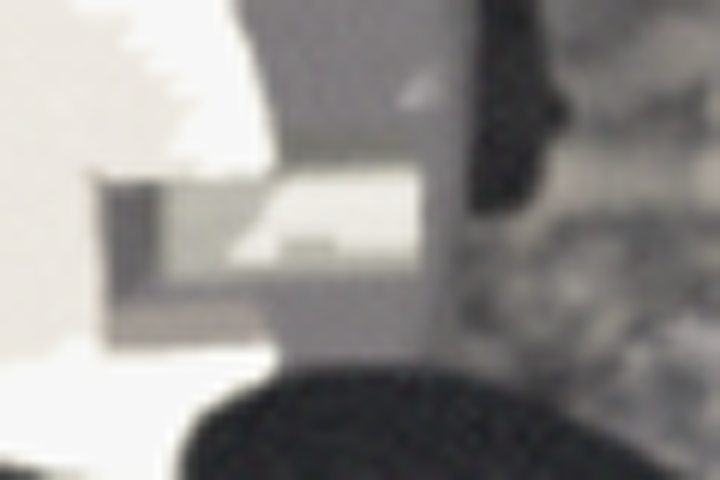

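Notch and key nearly coincide, with the notch about 2–3° too far counter-clockwise. I'll swing round so I can push vane_b back clockwise while the wrist camera sees the notch and key.

play_rows([
  [[1, 3, 10, 0, 0.12], [1, 6, 20, 0, 0.24], [1, 9, 32, 0, 0.36], [1, 12, 44, 0, 0.48], [1, 15, 56, 0, 0.6], [1, 18, 68, 0, 0.72], [1, 21, 80, 0, 0.84], [1, 24, 92, 0, 0.96], [1, 27, 104, 0, 1.08], [1, 30, 116, 0, 1.2], [1, 32, 126, 0, 1.32], [1, 32.5, 134, 0, 1.44], [1, 32.5, 134, 0, 1.513], [1, 32.5, 134, 0, 1.513], [1, 32.5, 134, 0, 1.513]],
])

```text
t: 7.28
position: [0.4825, 0.1332, 0.1989]
eef_rot: [[0.817, 0.577, -0.002], [0.577, -0.817, -0.0], [-0.002, -0.001, -1.0]]
ft_force: [0.6, -0.1, -0.2]
width: -0.0001
```

Run:
```python
from arc import *
c=bot.calibration("wrist");p,d=bot.capture("wrist");cv2.imwrite("pics/w7.png",cv2.resize(p[130:330,150:400,::-1],None,fx=3,fy=3,interpolation=cv2.INTER_CUBIC));np.savez("pics/w7.npz",p=p,d=d,**c)
```

```text
(no output)
```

View pics/w7.png

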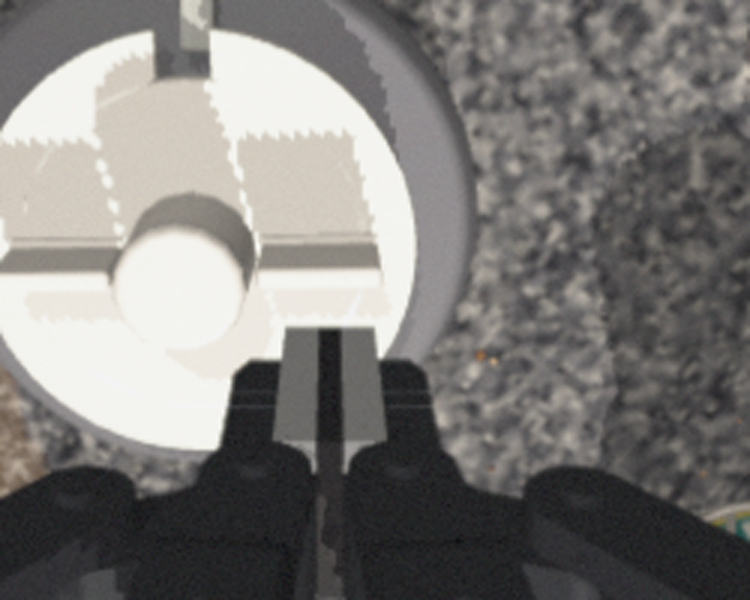

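Very clear: the notch is at (182,55), the key at (196,20), and the vane lies along y≈265. I'll measure again.

Run:
```python
from h import *
z=np.load("pics/w7.npz");c={k:z[k] for k in('fov_y','cx','cy','k1','rvec','tvec')}
p=z['p'];cv2.imwrite("pics/w7z.png",cv2.resize(p[90:240,140:300,::-1],None,fx=4,fy=4,interpolation=cv2.INTER_CUBIC))
cv2.imwrite("pics/w7k.png",cv2.resize(p[108:165,190:235,::-1],None,fx=10,fy=10,interpolation=cv2.INTER_CUBIC))
C=np.array([.4654,.0877])
hsv=cv2.cvtColor(p,cv2.COLOR_RGB2HSV)
g=cv2.cvtColor(p,cv2.COLOR_RGB2GRAY)
m=(g>185).astype(np.uint8)
cn=np.vstack(cv2.findContours(m,cv2.RETR_EXTERNAL,cv2.CHAIN_APPROX_NONE)[0])[:,0,:]
q=onplane(c,cn,.058)[:,:2]
from scipy.optimize import least_squares
sel=abs(np.hypot(*(q-C).T)-.065)<.003
r=least_squares(lambda x:np.hypot(*(q[sel]-x[:2]).T)-.065,C,loss='soft_l1',f_scale=.0005);print(r.x,sel.sum());C=r.x
h=onplane(c,(150+179/3,130+289/3),.09)[0];print('hub',h)
```

```text
[0.46558958 0.08736556] 350
hub [0.46593977 0.08822158 0.09      ]
```

View pics/w7k.png

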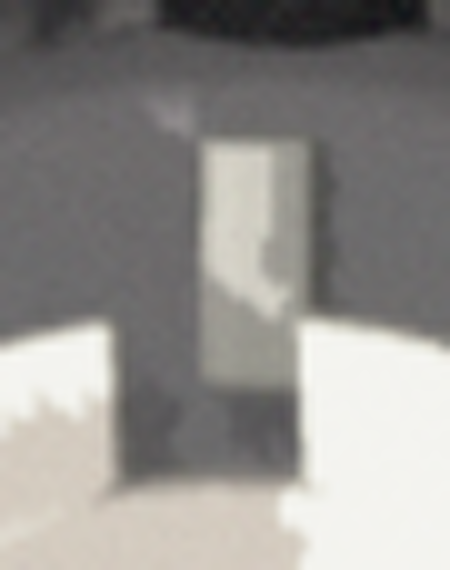

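Run:
```python
from h import *
z=np.load("pics/w7.npz");c={k:z[k] for k in('fov_y','cx','cy','k1','rvec','tvec')}
C=np.array([.4657,.0877])
def A(nm,x,y,h):
    w=onplane(c,(190+x/10-.45,108+y/10-.45),h)[0];v=w[:2]-C;th=np.radians(123.3);e=np.array([np.cos(th),np.sin(th)]);n=np.array([-e[1],e[0]]);print(nm,v@e,v@n,np.degrees(np.arctan2(v[1],v[0])))
for a in [('nL in',120,475,.058),('nR in',299,475,.058),('nL rim',112,325,.058),('nR rim',302,320,.058),('kL out',201,142,.048),('kR out',310,142,.048),('kL in',203,385,.048)]:A(*a)
```

```text
nL in 0.05143684082397326 0.010499214788114348 134.8366527938298
nR in 0.05187319804608883 -0.004565952002612923 118.26970917799017
nL rim 0.0639940532366238 0.01104575279066042 133.09309727403104
nR rim 0.06484482248019785 -0.004771424668700372 119.09163475590861
kL out 0.07849879005495698 0.005018687615127194 126.95813018981418
kR out 0.0787455242154857 -0.004246702383730857 120.21306078608544
kL in 0.05781025930632106 0.00489786930644397 128.14271600142098
```

play_rows([
  [[1, 0, 0, 35, 0], [1, 0, 0, 70, 0], [1, 0, 0, 95, 0], [1, 0, 0, 110, 0], [1, 0, 0, 120, 0], [1, 0, 0, 126, 0], [1, 0, 0, 129, 0], [1, 0, 3, 129, 0], [1, 0, 6, 129, 0], [1, 0, 9, 129, 0], [1, 0, 10, 129, 0], [1, 0, 10, 129, 0]],
])

```text
t: 8.33
position: [0.489, 0.1245, 0.0708]
eef_rot: [[0.817, 0.576, -0.0], [0.576, -0.817, -0.0], [-0.0, -0.0, -1.0]]
ft_force: [-0.4, -0.7, -0.0]
width: -0.0
```

```bash
cat > look.py <<'E'
from h import *
import sys
n=sys.argv[1]
o=bot.get_obs();print(o['t'],o['position'],o['ft_force'])
c=bot.calibration("wrist");p,d=bot.capture("wrist");cv2.imwrite(f"pics/{n}.png",cv2.resize(p[:,:,::-1],None,fx=1.5,fy=1.5,interpolation=cv2.INTER_CUBIC));np.savez(f"pics/{n}.npz",p=p,d=d,**c)
E
python3 look.py w8
```

```text
8.3333 [0.48895367 0.12450458 0.07075185] [-0.41679699 -0.66768627 -0.04258165]
```

View pics/w8.png

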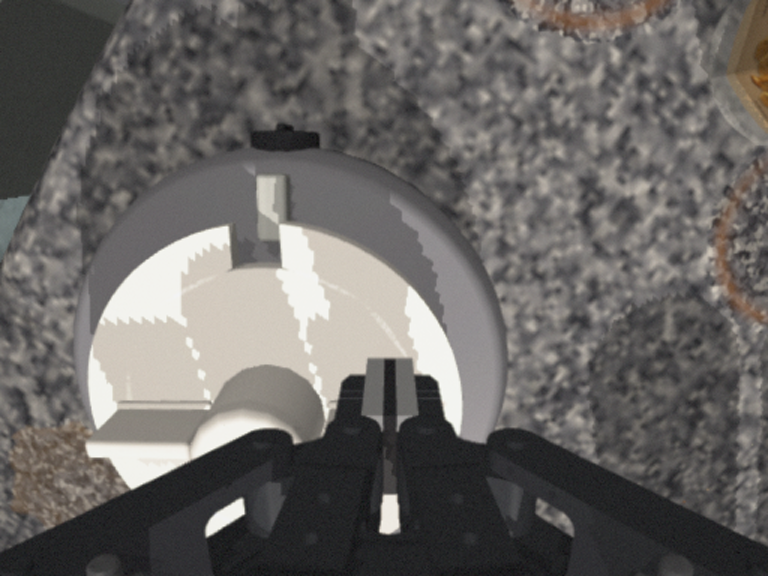

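play_rows([
  [[1, 0, 1.5, 0, 0], [1, 0, 3, 0, 0], [1, 0, 4, 0, 0], [1, 0, 4.5, 0, 0], [1, 0, 4.5, 0, 0]],
])

```text
t: 8.8
position: [0.4913, 0.1209, 0.0706]
eef_rot: [[0.817, 0.576, -0.001], [0.576, -0.817, -0.0], [-0.001, -0.0, -1.0]]
ft_force: [0.0, 0.9, 0.9]
width: -0.0001
```

```bash
python3 look.py w9
```

```text
8.8 [0.4913063  0.12093006 0.0706328 ] [0.00123689 0.87664686 0.86230618]
```

View pics/w9.png

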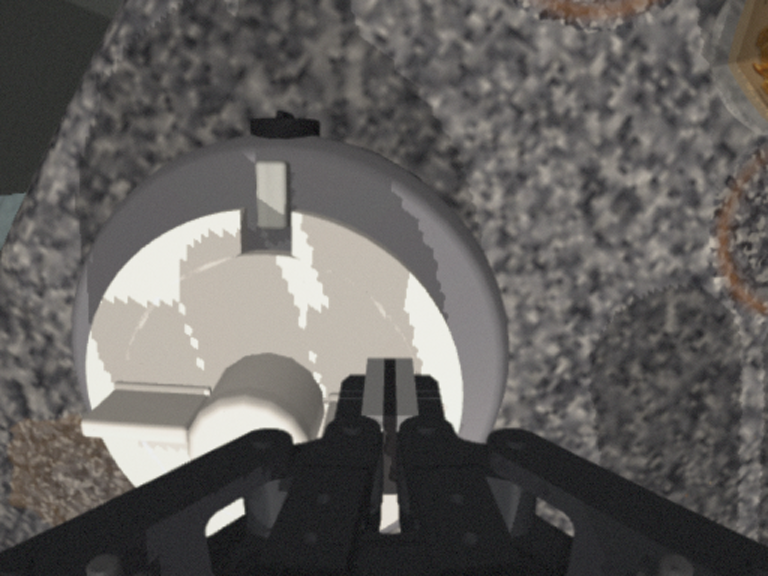

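```bash
cat > rel.py <<'E'
from h import *
import sys
def load(n):
    z=np.load(f"pics/{n}.npz");return z['p'],{k:z[k] for k in('fov_y','cx','cy','k1','rvec','tvec')}
def A(c,nm,u,v,h,C=np.array([.4657,.0877])):
    w=onplane(c,(u,v),h)[0];q=w[:2]-C;th=np.radians(123.3);e=np.array([np.cos(th),np.sin(th)]);n=np.array([-e[1],e[0]]);print(nm,'rad %.4f lat %.4f'%(q@e,q@n))
def edges(p,v,u0,u1):
    g=cv2.cvtColor(p,cv2.COLOR_RGB2GRAY).astype(float)[v-1:v+2,u0:u1].mean(0);return g.round().astype(int)
E
python3 - <<'E'
from rel import *
p,c=load('w9')
for v in (112,120,130,140,148,156,162): print(v,edges(p,v,155,202))
E
```

```text
112 [ 99  99  97  98  97  99 100  98  99 100  99  99 100 100 103 134 166 184
 191 191 191 189 185 184 185 187 187 188 191 192 191 191 186 174 153 117
  74  68  80  98 100 102 100  99 101 102 100]
120 [ 99  98  97  98  99  99  97 100  96  99 100  98  99  98  99 108 158 181
 192 193 193 190 188 187 187 187 189 190 190 191 192 190 187 176 159 125
  73  64  72  86  95  99 101  98 100 101  99]
130 [ 97  96  98  96  97  99  98  98  98  98  99  98  97  98  99 109 156 174
 192 192 193 193 190 189 188 188 188 190 192 191 193 190 188 179 164 129
  79  66  70  80  87  95  98 101 100  99  98]
140 [177 183 184 191 185 136 114 108  89  89  97 100  97  97  97  99 110 132
 139 141 142 141 139 138 135 138 139 145 156 163 179 187 187 181 147 103
  77  65  71 105 126 128 129 129 125 119 115]
148 [236 236 237 236 231 146  92  86  82  86  96  99  99  99  97  99 108 131
 137 140 140 140 140 136 135 137 137 136 138 136 137 137 136 131 119 102
  80  65  92 182 229 236 237 237 236 226 204]
156 [220 230 200 189 182 133  91  85  84  84  84  84  82  83  81  83  83  84
  87  93  97  97  99  91  84  82  84  84  82  83  82  84  83  84  83  85
  83  83  96 158 223 236 237 236 237 237 237]
162 [187 188 187 187 184 146  91  84  84  84  82  83  84  82  83  80  82  83
  82  83  83  91  99  98  95  95  93  87  86  85  93  98  96  95  94  97
  97 100 110 168 225 236 237 237 236 237 237]
```

Run:
```python
from rel import *
p,c=load('w9')
A(c,'nL',160.2,156,.058);A(c,'nR',193.8,156,.058);A(c,'kL',170.8,120,.048);A(c,'kR',190,120,.048);A(c,'kL',171.7,148,.048);A(c,'kR',189.5,148,.048)
```

```text
nL rad 0.0568 lat 0.0077
nR rad 0.0572 lat -0.0080
kL rad 0.0727 lat 0.0047
kR rad 0.0729 lat -0.0046
kL rad 0.0592 lat 0.0047
kR rad 0.0594 lat -0.0041
```

play_rows([
  [[1, 0, -3, 0, 0], [1, 0, -8, 0, 0], [1, 0, -8, -15, 0], [1, 0, -8, -40, 0], [1, -10, 0, -45, 0], [1, -30, 8, -45, 0], [1, -40, 12.4, -45, 0], [1, -40, 12.4, -45, 0], [1, -40, 12.4, -45, 0]],
])

```text
t: 9.6
position: [0.4652, 0.0874, 0.1153]
eef_rot: [[0.818, 0.575, -0.001], [0.575, -0.818, 0.0], [-0.001, -0.001, -1.0]]
ft_force: [0.3, -0.9, 0.4]
width: 0.0002
```

```bash
python3 look.py w10
```

```text
9.6 [0.46516461 0.08737952 0.11527035] [ 0.27345354 -0.85833603  0.42005118]
```

View pics/w10.png

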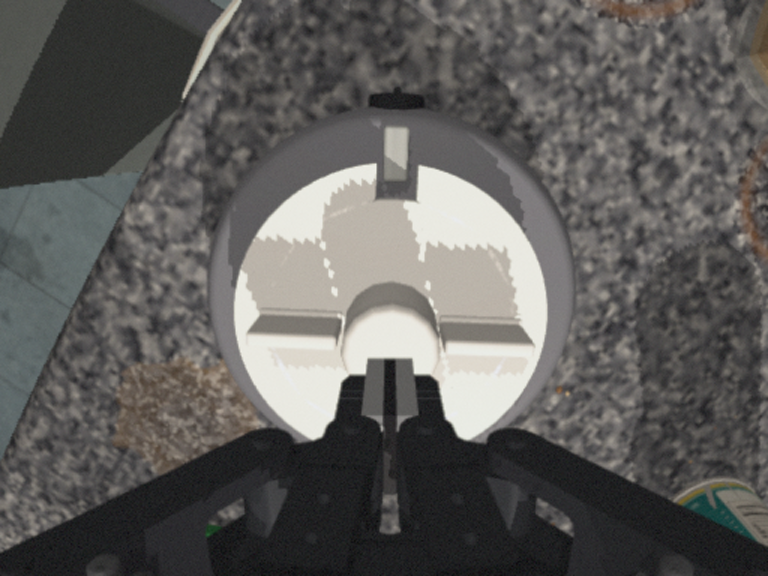

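Aligned: the key at x≈396 is centred in the notch (377–418). Now I'll press the hub.

play_rows([
  [[1, 0, 0, 10, 0], [1, 0, 0, 18, 0], [1, 0, 0, 23, 0], [1, 0, 0, 25, 0], [1, 0, 0, 26, 0], [1, 0, 0, 27, 0], [1, 0, 0, 28, 0], [1, 0, 0, 29, 0], [1, 0, 0, 30, 0], [1, 0, 0, 30, 0]],
])

```text
t: 10.48
position: [0.4652, 0.088, 0.0855]
eef_rot: [[0.817, 0.576, -0.001], [0.576, -0.817, 0.001], [-0.001, -0.001, -1.0]]
ft_force: [-1.7, 1.5, 2.9]
width: 0.0001
```

play_rows([
  [[1, 0, 0, 1, 0], [1, 0, 0, 2, 0], [1, 0, 0, 3, 0], [1, 0, 0, 4, 0], [1, 0, 0, 5, 0], [1, 0, 0, 6, 0], [1, 0, 0, 6.5, 0], [1, 0, 0, 7, 0], [1, 0, 0, 7, 0]],
])

```text
t: 11.23
position: [0.4651, 0.0881, 0.08]
eef_rot: [[0.817, 0.576, -0.001], [0.576, -0.817, 0.001], [-0.0, -0.001, -1.0]]
ft_force: [-6.5, 0.4, 16.7]
width: -0.0001
```

```bash
python3 look.py w11
```

```text
11.2333 [0.46511463 0.08809416 0.07998465] [-6.49550357  0.42620265 16.72544374]
```

View pics/w11.png

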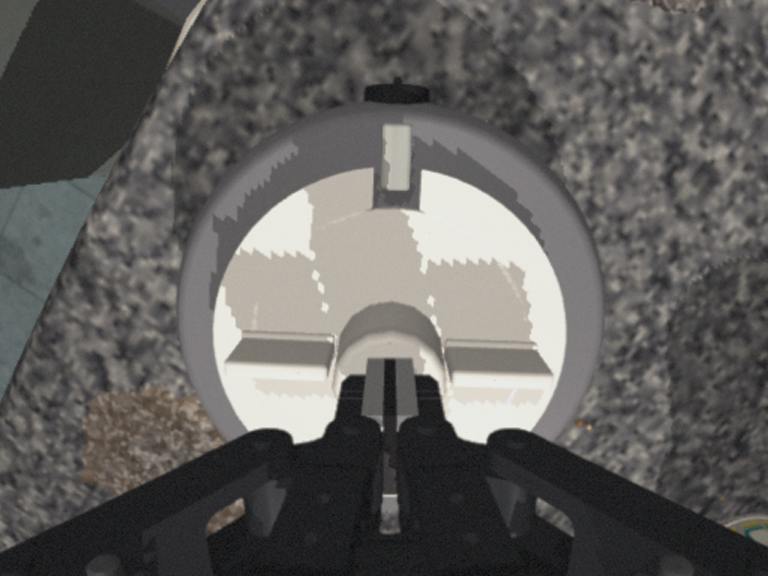

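TCP z is 0.0800 and the force jumped to 16.7 N, which fits the disc sitting on its seat. I'll press 1 mm more to be sure, then lift off and look.

play_rows([
  [[1, 0, 0, 1, 0], [1, 0, 0, 1, 0], [1, 0, 0, -3, 0], [1, 0, 0, -15, 0], [1, 0, 0, -45, 0], [1, 0, 0, -75, 0], [1, 0, -20, -100, 0], [1, 0, -40, -100, 0], [1, 0, -40, -100, 0]],
])

```text
t: 12.03
position: [0.4421, 0.1224, 0.1818]
eef_rot: [[0.816, 0.578, 0.002], [0.578, -0.816, 0.002], [0.003, -0.0, -1.0]]
ft_force: [0.1, -0.1, 0.1]
width: -0.0
```

```bash
python3 look.py w12
python3 - <<'E'
from rel import *
z=np.load("pics/w12.npz");p,c=load('w12');Cd=cloud(c,z['d'])
C=np.array([.4657,.0877]);v=Cd[...,:2]-C;r=np.hypot(v[...,0],v[...,1]);ang=np.degrees(np.arctan2(v[...,1],v[...,0]))
ok=z['d']>0;H=Cd[...,2]
print('hub',np.median(H[ok&(r<.012)]),(ok&(r<.012)).sum())
for a in range(-180,180,30):
    s=ok&(r>.048)&(r<.062)&(abs((ang-a+180)%360-180)<10)&(abs(H-.05)<.02)
    if s.sum()>10: print(a,'plate',s.sum(),np.median(H[s]))
s=ok&(r>.069)&(r<.082);
for a in (100,123.3,145,170,60): 
    t=s&(abs(ang-a)<2.5);print(a,'base/key',t.sum(),np.median(H[t]))
for n in("scene","top"):
    q,d=bot.capture(n);cv2.imwrite(f"pics/{n}9.png",q[:,:,::-1])
E
```

```text
12.0333 [0.4420941  0.12237533 0.18175175] [ 0.1118943  -0.07624222  0.08133798]
hub 0.08006795772626926 96
-180 plate 361 0.048111218366446884
-150 plate 304 0.04851243042358849
-120 plate 303 0.04813383898922324
-90 plate 114 0.04817988079989169
0 plate 296 0.048255792300583356
30 plate 220 0.04867756627601627
60 plate 345 0.04818480968190619
90 plate 372 0.04819963238633038
120 plate 392 0.047189083797864795
150 plate 378 0.04811739678444704
100 base/key 125 0.04029782981390084
123.3 base/key 133 0.04769618273588805
145 base/key 121 0.04023170594332254
170 base/key 1510 0.2646749270978378
60 base/key 108 0.04006103376782705
```

View pics/w12.png

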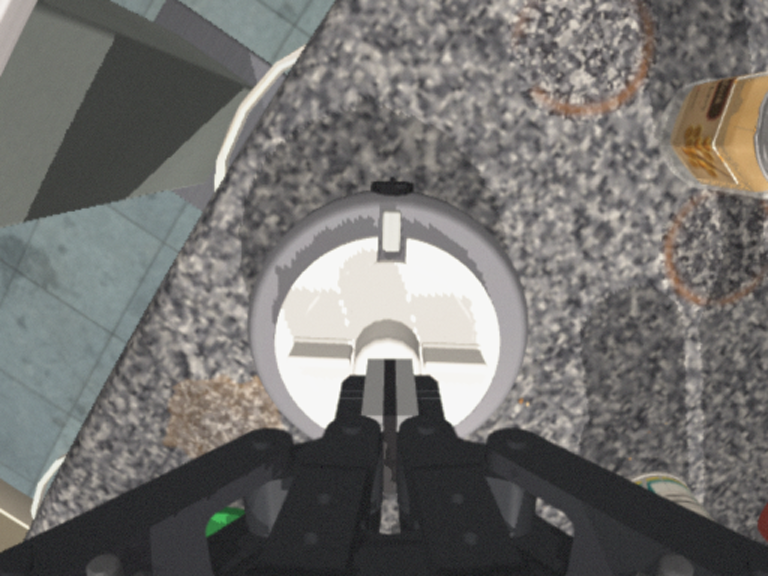

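View pics/scene9.png

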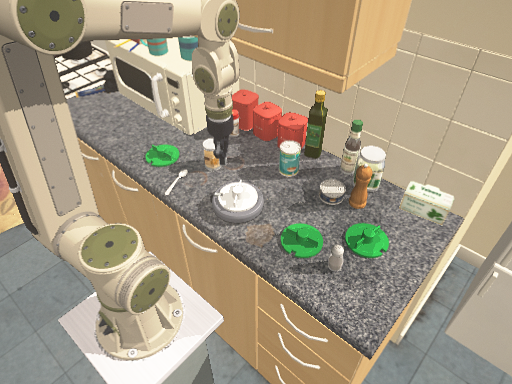

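Hub is at 80.1 mm, the plate is level at 48 mm and flush with the key at 47.7 mm, and the bystanders haven't moved. Handing in.

```bash
python3 -c "
from cell import bot
print(bot.close_job())"
```

```text
the job is handed in; nothing more can be done
None
```

The white disc is turned to the key and pressed fully home, and I handed the job in at about 12 s of the 48 s allowed.

- **Turning:** I pushed vane_a round about 75° counter-clockwise with the closed fingertips. That overshot by about 3°, so I pushed vane_b back until notch and key lined up within about 0.3°.
- **Pressing:** I pressed the centre of the hub down 10 mm. The contact force rose to about 17 N as it seated, followed by a brief 1 mm extra press, and then I lifted clear.
- **Last checks:**
  - The hub top is at 80.1 mm, against 80 mm when home.
  - The plate top is level at about 48 mm all round, and the key's top is flush with it at 47.7 mm.
  - The robot is touching nothing.
  - In the last scene view the jar, shaker and teaspoon stand where they were. I judged that by eye and did not measure it.
- **Disagreements:** the disc-centre estimates from different pictures differed by up to about 2 mm. No check failed.

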